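# Nudge the drone hub plate onto its jig pins

### The job

The black drone hub plate lies crooked on the aluminium assembly jig, propped up on the two locating pins. With the fingertips, nudge it back against the steel fence and sideways along it until its two holes drop over the pins and it lies flat on the jig. Only push it: do not pick it up or tip it, and leave the other things on the bench where they are.

Things in the scene. Friction and masses are not known exactly. Their poses are not given: they have to be found in the camera images.
- jig: fixed aluminium base, 230 mm (its x) x 360 mm (its y) x 20 mm high, so its deck is 20 mm above the table; origin at the centre of its underside; x points away from the robot towards the fence, y to the left, z up. The fence is a steel bar on the deck, 12 mm high and 260 mm long along y, its pushing face (towards the robot) at x = +40.5 mm. It turns by up to 20 degrees either way between starts.
- pin_left (a point): foot of the left locating pin, on the deck (jig x -35, y +48 mm). Each pin is 8 mm in diameter and stands 7 mm above the deck; its upper 3 mm taper to a 3.6 mm tip
- pin_right (a point): foot of the right locating pin, on the deck (jig x -35, y -48 mm), same shape
- hub_plate: loose black plate, 110 (its x) x 200 (y) x 6 mm, 0.3 kg, with a 36 mm square electronics stack and four corner posts 25 mm tall on it; origin: centre of its underside. It starts on the pin tips, far edge down on the deck, near edge some 10 mm up (tilt 0.1 rad), 12 to 36 mm left or right of home, 5 to 13 mm short of it, turned up to 4 degrees. Home: flat, origin at jig x -15, y 0 mm
- hole_left (a point): centre of the left locating hole (through, 10.5 mm in diameter), on the plate's underside: plate x -20, y +48 mm. The plate slides when pushed on an edge with under 4 N
- hole_right (a point): centre of the right locating hole, same size: plate x -20, y -48 mm
- motor_a: bystander: bare electric motor, 29 mm dia, 34 mm tall with its shaft, standing on the jig behind the fence, left; origin under its centre
- motor_b: bystander: a second such motor behind the fence, right
- pack_a: bystander: blue battery pack 75 x 135 x 40 mm lying on the table to the right of the jig; origin under its centre
- pack_b: bystander: a second such pack, on the table beyond the jig
- tape_roll: bystander: roll of tape, 90 mm dia, 24 mm tall, on the table to the left of the jig; origin under its centre
- driver: bystander: screwdriver 170 mm long lying on the table beyond the jig, left
- propeller: bystander: small black three-bladed propeller, about 125 mm across, lying on top of the second pack
Things that resemble listed ones, but are neither listed nor needed, are in the scene too. Leave any orange, purple or white look-alike of the hub_plate alone.

How it is judged:
By the outcome, as a careful person would: the job done as asked, in the order asked, and still so for the second after the job is handed in, with the robot touching nothing.
It also fails if it takes over 45 s, if anything falls off the work surface, if the arm or the gripper's body presses on something with over 40 N, if the wrist force passes 120 N, or if a joint passes its speed limit or range.

### The arm

A 7-joint arm with a two-finger parallel gripper is mounted at the origin on the work surface. World frame = base frame: x ahead of the robot, y to its left, z up, the work surface at z = 0. Lengths are in m, angles in rad, forces in N, time in s.
With the tool pointing down it reaches from about 0.425 to 0.925 m from the base axis. Payload 6.8 kg.
Tool frame: the origin (TCP) lies midway between the tips of the shut fingers; the grasp point (between the pads) lies bot.tcp_to_grasp behind it (bot.tcp_to_grasp is the distance from the TCP to the grasp point, in m); z points along the fingers, y is the direction in which the jaws open and shut (so a half turn about z gives the same grasp; the last joint's range is limited). The gripper opens to 85 mm and grips with 20 to 120 N. Pads are 22 mm wide; open, the fingers measure 114 mm over their backs; the gripper's body (76 mm by 85 mm) begins 54 mm behind the grasp point. The pads swing forward as they close: fully open they stand 13 mm farther back than shut.
Start: joints at [1.242, 0.477, 0.022, 1.555, -0.011, 1.109, -0.083], TCP at [0.148, -0.659, 0.231] pointing down, gripper open.
Joint ranges: [-2.96, 2.96], [-0.34, 2.1], [-1.41, 1.46], [0.24, 2.44], [-1.37, 4.51], [0.17, 1.92], [-2.96, 2.96]. Speed limits (rad/s): [2.39, 2.39, 3.14, 3.14, 3.14, 3.14, 3.14].

### API

Orientations are given as a unit quaternion [x, y, z, w].
In Python, from rig import telemetry, eyes, workorder, bot gives the robot as it stands.
- The arm moves only by the shell command python3 -m crank 'ROWS' [OPENING] [FORCE]. ROWS is JSON, a list of rows, each an object of numbers: "x", "y", "z": the shift along the tool's x, y, z in m; "turn": the turn about the tool's z in degrees. In form: [{"x": .., "y": .., "z": .., "turn": ..}, ...]. A call has 1 to 10 rows; each row shifts and turns the commanded pose from where the row before left it, along the tool's axes as they then stand; what a row does not reach is not made up. A row lasts 1/12 s, in which the tool goes at most 41.7 mm and 7.16 degrees, less where a joint would pass 70% of its speed; a pose out of reach is approached as far as the arm can. A call is refused whole if a number of a shift passes 0.0417 or a number of a turn 7.16, either way. A call with a gripper value outside its range is refused whole. OPENING is the opening in per cent of the stroke, from 0 (shut) to 100 (fully open), set as the call begins (- or left out, the last holds). The fingers move at their own pace and stop on an object; FORCE is the grip in N (left out, the last holds). Time passes only in rows, so rows that do not move let the fingers close. It gives the time, the measured TCP pose, the force and the opening at its end, in the units of the state.
- telemetry.read_state(): the state, without advancing time (a new reading comes with each control period).
- eyes.capture(name): name is "scene" or "top" or "wrist"; returns a dict with "img" (480x640x3 uint8, red, green, blue), "fx", "fy", "cx", "cy" (pixels), "view" (4x4, takes a point from world to camera coordinates). Camera axes: x right, y down, z forward; pixel columns grow to the right and rows downward; lengths in m; the calibration is good to about 2 mm. The wrist camera is an equidistant fisheye: a pixel r from the principal point sees the ray r / f radians off the axis. A picture is of the moment at which its call begins. There is no depth.
- workorder.job_done(): hands the job in, once; it reports no verdict.
The state is a dict: "time_s": time; "joints": joint angles; "qvel": joint speeds; "joint_torque": joint torques, N m; "tool_pos": TCP position; "tcp_rot": TCP orientation; "force": force on the tool from outside, world axes, zero at the start; "moment": the same for the moment, N m; "opening": opening from 0.0 (shut) to 1.0 (fully open).
Only numpy, scipy, OpenCV 4.12 (cv2) and the standard library are available. Lean on these libraries where they do the work, as an engineer would, in place of code of your own. Each camera call takes 0.05 s, during which the arm holds its last target. There are 200 camera calls.

## Working session

There is one attempt and no reset: what is moved stays moved. The work goes in short steps, Python scripts to look and compute and a shell command to move; the robot and the scene stay as the last step left them, time stands still between calls to the robot, and variables do not carry over. Pictures are saved under pics/ and viewed, about 8 in all and at most 12, crops included, and the job is handed in when it is done.

```bash
mkdir -p pics; python3 - <<'E'
from rig import telemetry, eyes, bot
import cv2
s=telemetry.read_state();print(s['time_s'],s['tool_pos'],s['tcp_rot'],s['force'],bot.tcp_to_grasp)
for n in("scene","top"):
    c=eyes.capture(n);cv2.imwrite(f"pics/{n}0.png",c["img"][:,:,::-1]);print(n,c['fx'],c['cx'],c['cy'],c['view'])
E
```

```text
0.0 [ 0.14764774 -0.65804199  0.23033096] [ 9.93912533e-01  1.10168260e-01 -1.71256789e-04 -8.95624267e-04] [-0.51662605  0.53595344  0.79611044] 0.0187
scene 475.48852488318175 320.5585672912387 239.99777698044872 [[-0.46117707  0.88711588 -0.01846965  0.2334912 ]
 [ 0.53511396  0.26146033 -0.80330041 -0.21421471]
 [-0.70779147 -0.38034709 -0.5952876   1.45865084]
 [ 0.          0.          0.          1.        ]]
top 560.3180939568067 317.0784233512241 234.05264076089762 [[ 0.02421841 -0.99968834  0.00605673 -0.03046281]
 [-0.98242619 -0.02492094 -0.18498034  0.50183091]
 [ 0.18507363 -0.00147036 -0.98272356  1.22365182]
 [ 0.          0.          0.          1.        ]]
```

View pics/top0.png

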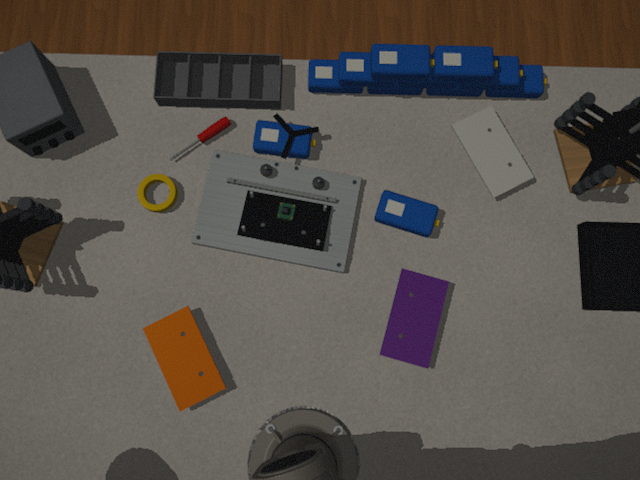

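View pics/scene0.png

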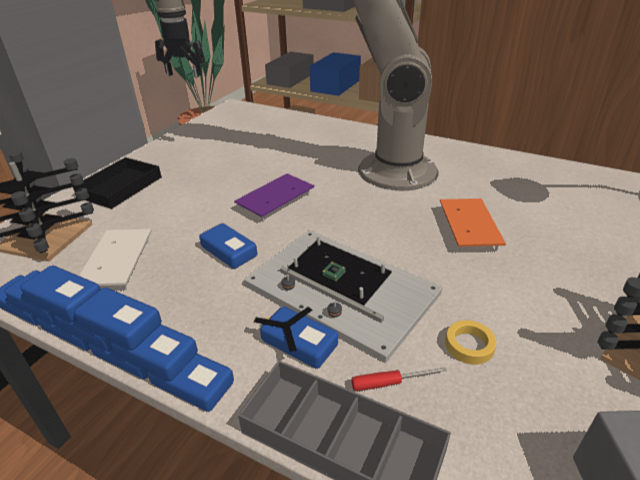

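The top view shows the jig with corners near (215,152), (362,178), (345,271) and (194,243). The fence runs from (228,180) to (338,200), and the plate spans about (239..332, 190..250). I'll enlarge that area next.

```bash
python3 - <<'E'
import cv2
i=cv2.imread("pics/top0.png")[145:280,185:370]
i=cv2.resize(i,None,fx=4.3,fy=4.3,interpolation=cv2.INTER_CUBIC)
i=cv2.convertScaleAbs(i,alpha=1.5,beta=15)
cv2.imwrite("pics/crop0.png",i);print(i.shape)
E
```

```text
(580, 796, 3)
```

View pics/crop0.png

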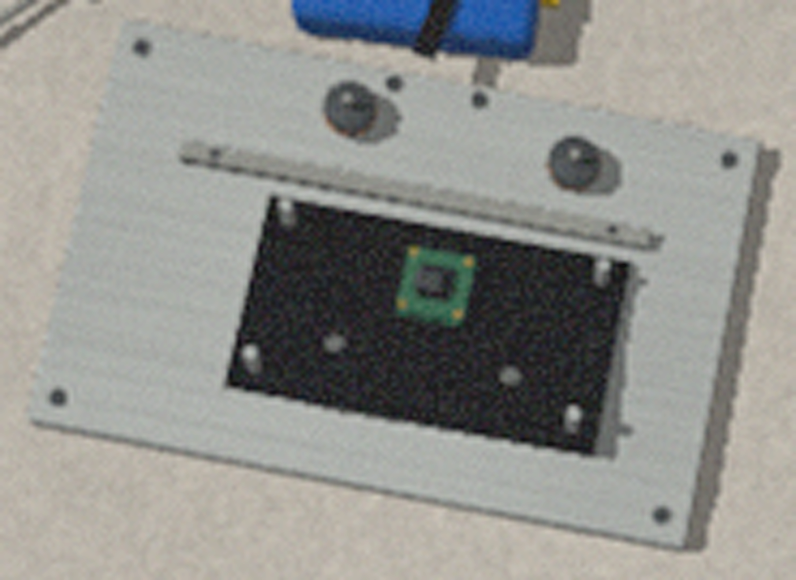

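```bash
cat > h.py <<'E'
import numpy as np
from scipy.optimize import least_squares
from scipy.spatial.transform import Rotation as R
def proj(c,P):
    V=np.asarray(c["view"]);q=np.asarray(P)@V[:3,:3].T+V[:3,3]
    return np.c_[c["fx"]*q[:,0]/q[:,2]+c["cx"],c["fy"]*q[:,1]/q[:,2]+c["cy"]]
def Tj(j,P): return R.from_euler('z',j[2]).apply(P)+[j[0],j[1],0]
def unj(j,P): return R.from_euler('z',-j[2]).apply(np.asarray(P)-[j[0],j[1],0])
JC=np.array([[115,180,20],[115,-180,20],[-115,-180,20],[-115,180,20]])/1e3
def fitjig(c,uv):
    r=least_squares(lambda j:(proj(c,Tj(j,JC))-uv).ravel(),[.6,0,-.1]);return r.x,r.fun
PP=np.array([[55,100,6],[55,-100,6],[-55,-100,6],[-55,100,6],[-20,48,6],[-20,-48,6]])/1e3
def plate(p,P,tilt):  # p = far-bottom-edge-based pose in jig: x,y of origin, yaw
    # tilt about far bottom edge, near edge up
    q=np.asarray(P)-[.055,0,0]; q=R.from_euler('y',tilt).apply(q)+[.055,0,0]
    return R.from_euler('z',p[2]).apply(q)+[p[0],p[1],.02]
def fitplate(c,j,uv,tilt):
    n=len(uv);r=least_squares(lambda p:(proj(c,Tj(j,plate(p,PP[:n],tilt)))-uv).ravel(),[-.02,0,0]);return r.x,r.fun
E
python3 - <<'E'
from rig import eyes
from h import *
c=eyes.capture("top")
f=lambda a:(np.array(a)+.5)/4.3-.5+[185,145]
j,e=fitjig(c,f([[127,22],[760,145],[686,548],[33,418]]));print(j,np.degrees(j[2]),e.round(1))
uv=f([[270,198],[632,262],[598,453],[228,386],[335,343],[510,376]])
for t in(.1,):
    p,e=fitplate(c,j,uv,t);print(t,p[:2]*1e3,np.degrees(p[2]),e.round(1))
# checks: fence ends face x=40.5 ,y=+-130 z 32
print(((proj(c,Tj(j,[[.0405,.13,.032],[.0405,-.13,.032]]))-[185,145]+.5)*4.3).round())
np.save("j.npy",j)
E
```

```text
[ 0.56317624  0.07491675 -0.17088373] -9.790916387548918 [-0.3 -0.6  1.1 -0.7  0.3  0.6 -1.1  0.6]
0.1 [-24.00649686 -22.19664176] 0.8919804602004755 [-0.  -0.3  0.  -0.2 -0.3  0.3 -0.4  0.4  0.2  0.   0.5 -0.3]
[[181. 158.]
 [651. 249.]]
```

```bash
cat >> h.py <<'E'
def tool(s,j):
    t=R.from_quat(s["tcp_rot"]);yaw=np.arctan2(*t.as_matrix()[[1,0],0])
    p=unj(j,s["tool_pos"])*1e3; f=R.from_euler('z',-j[2]).apply(s["force"])
    print("t",round(s["time_s"],2),"tcp in jig mm",p.round(1),"yaw rel deg",np.degrees(yaw-j[2]).round(2),"F jig",f.round(1),"M",np.round(s["moment"],2)); return p
E
python3 - <<'E'
from h import *;from rig import telemetry
j=np.load("j.npy");s=telemetry.read_state();tool(s,j)
print("way",unj(j,[.42,-.30,.23])*1e3, "home world", Tj(j,[[-.114,-.022,.02]]))
E
```

```text
t 0.15 tcp in jig mm [-284.8 -793.1  230.6] yaw rel deg 22.44 F jig [ 0.4 -0.1 -0.6] M [-0.01 -0.04 -0.  ]
way [ -77.33503668 -393.80362862  230.        ] home world [[0.44709549 0.07262326 0.02      ]]
```

```bash
python3 -m crank '[{"turn":5.61},{"turn":5.61},{"turn":5.61},{"turn":5.61},{"x":0.017,"y":-0.033},{"x":0.017,"y":-0.033},{"x":0.017,"y":-0.033},{"x":0.017,"y":-0.033},{"x":0.017,"y":-0.033},{"x":0.017,"y":-0.033}]' 0 20
python3 -m crank '[{"x":0.017,"y":-0.033},{"x":0.017,"y":-0.033},{"x":0.017,"y":-0.033},{"x":0.017,"y":-0.033},{"x":0.017,"y":-0.033},{"x":0.017,"y":-0.033},{"y":-0.033},{"y":-0.033},{"y":-0.033},{"y":-0.033}]'
python3 - <<'E'
from h import *;from rig import telemetry
tool(telemetry.read_state(),np.load("j.npy"))
E
```

```text
t 0.15 tcp in jig mm [-284.8 -793.1  230.6] yaw rel deg 22.44 F jig [ 0.4 -0.1 -0.6] M [-0.01 -0.04 -0.  ]validation failed for argument at $[0]...
validation failed for argument at $[0]...
```

The rows were refused, probably because each one has to carry all four keys.

```bash
python3 -m crank '[{"x":0,"y":0,"z":0,"turn":5.61},{"x":0,"y":0,"z":0,"turn":5.61},{"x":0,"y":0,"z":0,"turn":5.61},{"x":0,"y":0,"z":0,"turn":5.61},{"x":0.017,"y":-0.033,"z":0,"turn":0},{"x":0.017,"y":-0.033,"z":0,"turn":0},{"x":0.017,"y":-0.033,"z":0,"turn":0},{"x":0.017,"y":-0.033,"z":0,"turn":0},{"x":0.017,"y":-0.033,"z":0,"turn":0},{"x":0.017,"y":-0.033,"z":0,"turn":0}]' 0 20
python3 - <<'E'
from h import *;from rig import telemetry
tool(telemetry.read_state(),np.load("j.npy"))
E
```

```text
time_s: 0.98
tool_pos: [0.2827, -0.4791, 0.2311]
tcp_rot: [0.996, -0.085, -0.0, -0.0]
force: [1.3, -0.3, -0.2]
opening: 0.0
t 0.98 tcp in jig mm [-182.2 -593.6  231.1] yaw rel deg -0.0 F jig [ 1.3 -0.  -0.2] M [-0.03 -0.02  0.03]
```

```bash
python3 -m crank '[{"x":0.014,"y":-0.038,"z":0,"turn":0},{"x":0.014,"y":-0.038,"z":0,"turn":0},{"x":0.014,"y":-0.038,"z":0,"turn":0},{"x":0.014,"y":-0.038,"z":0,"turn":0},{"x":0.012,"y":-0.038,"z":0,"turn":0},{"x":0,"y":-0.038,"z":0,"turn":0},{"x":0,"y":-0.038,"z":0,"turn":0},{"x":0,"y":-0.038,"z":0,"turn":0},{"x":0,"y":-0.038,"z":0,"turn":0},{"x":0,"y":-0.038,"z":0,"turn":0}]'
python3 -m crank '[{"x":0,"y":-0.038,"z":0,"turn":0},{"x":0,"y":-0.038,"z":0,"turn":0},{"x":0,"y":-0.038,"z":0,"turn":0},{"x":0,"y":-0.038,"z":0,"turn":0},{"x":0,"y":-0.038,"z":0.02,"turn":0},{"x":0,"y":0,"z":0.038,"turn":0},{"x":0,"y":0,"z":0.038,"turn":0},{"x":0,"y":0,"z":0.038,"turn":0},{"x":0,"y":0,"z":0.03,"turn":0},{"x":0,"y":0,"z":0,"turn":0}]'
python3 - <<'E'
from h import *;from rig import telemetry
tool(telemetry.read_state(),np.load("j.npy"))
E
```

```text
time_s: 1.82
tool_pos: [0.4134, -0.1162, 0.2313]
tcp_rot: [0.996, -0.085, 0.0, 0.0]
force: [0.4, 0.2, 0.9]
opening: -0.004
time_s: 2.65
tool_pos: [0.4416, 0.0673, 0.0631]
tcp_rot: [0.996, -0.085, -0.005, 0.001]
force: [-0.2, 0.7, 0.3]
opening: -0.002
t 2.65 tcp in jig mm [-118.5  -28.2   63.1] yaw rel deg 0.04 F jig [-0.3  0.7  0.3] M [-0.01  0.06  0.  ]
```

```bash
python3 -m crank '[{"x":0,"y":-0.006,"z":0.02,"turn":0},{"x":0,"y":0,"z":0.02,"turn":0},{"x":0,"y":0,"z":0,"turn":0},{"x":0,"y":0,"z":0,"turn":0}]'
python3 - <<'E'
from h import *;from rig import telemetry,eyes;import cv2
tool(telemetry.read_state(),np.load("j.npy"))
a=eyes.capture("top")["img"][130:300,170:390,::-1];b=eyes.capture("wrist")["img"][:,:,::-1]
cv2.imwrite("pics/a1.png",np.vstack([cv2.resize(a,(400,309)),cv2.resize(b,(400,291))]))
E
```

```text
time_s: 2.98
tool_pos: [0.4469, 0.074, 0.0287]
tcp_rot: [0.996, -0.085, -0.0, 0.0]
force: [0.3, -0.4, 1.2]
opening: 0.001
t 2.98 tcp in jig mm [-114.4  -20.6   28.7] yaw rel deg 0.01 F jig [ 0.3 -0.4  1.2] M [ 0.02 -0.05 -0.02]
```

View pics/a1.png

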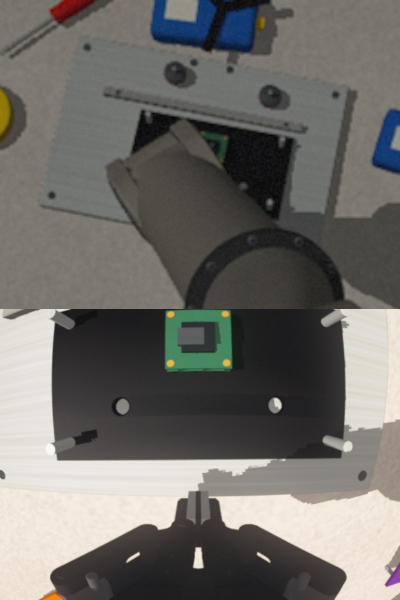

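The wrist picture shows the shut fingertips at (200,495), centred on the near edge (row 460), with both holes at (120,406) and (275,405). I'll lower the tips and push toward the fence.

```bash
python3 -m crank '[{"x":0.006,"y":0,"z":0.005,"turn":0},{"x":0.006,"y":0,"z":0,"turn":0},{"x":0.004,"y":0,"z":0,"turn":0},{"x":0.003,"y":0,"z":0,"turn":0},{"x":0.002,"y":0,"z":0,"turn":0},{"x":0.002,"y":0,"z":0,"turn":0},{"x":0,"y":0,"z":0,"turn":0},{"x":0,"y":0,"z":0,"turn":0}]'
python3 - <<'E'
from h import *;from rig import telemetry
tool(telemetry.read_state(),np.load("j.npy"))
E
python3 -m crank '[{"x":0.002,"y":0,"z":0,"turn":0},{"x":0.002,"y":0,"z":0,"turn":0},{"x":0.002,"y":0,"z":0,"turn":0},{"x":0,"y":0,"z":0,"turn":0}]'
python3 - <<'E'
from h import *;from rig import telemetry,eyes;import cv2
tool(telemetry.read_state(),np.load("j.npy"))
b=eyes.capture("wrist")["img"][:,:,::-1]
cv2.imwrite("pics/a2.png",b)
E
```

```text
time_s: 3.75
tool_pos: [0.4694, 0.0702, 0.0229]
tcp_rot: [0.996, -0.085, -0.0, 0.0]
force: [0.3, 0.8, 0.2]
opening: -0.0
t 3.75 tcp in jig mm [-91.6 -20.6  22.9] yaw rel deg 0.0 F jig [0.1 0.9 0.2] M [ 0.03 -0.06 -0.02]
time_s: 4.08
tool_pos: [0.4755, 0.069, 0.0228]
tcp_rot: [0.996, -0.085, -0.0, 0.0]
force: [-0.1, -0.3, -0.1]
opening: -0.004
t 4.08 tcp in jig mm [-85.4 -20.7  22.8] yaw rel deg -0.01 F jig [-0.1 -0.3 -0.1] M [ 0.01  0.09 -0.01]
```

View pics/a2.png

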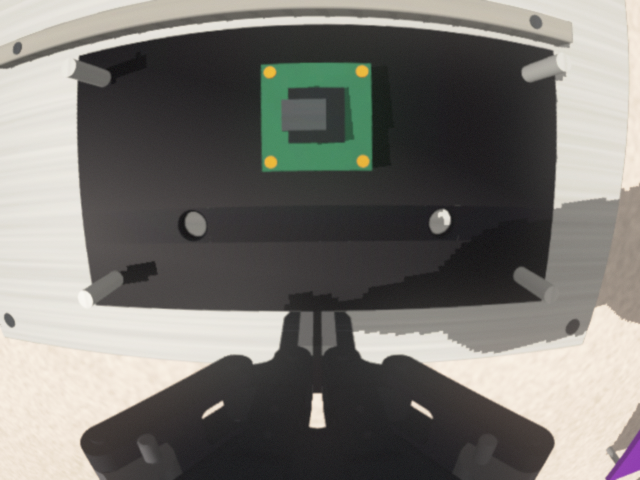

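Tips at (318,312) are just short of the near edge, and no force has built up. I'll carry on.

```bash
python3 -m crank '[{"x":0.002,"y":0,"z":0,"turn":0},{"x":0.002,"y":0,"z":0,"turn":0},{"x":0.002,"y":0,"z":0,"turn":0},{"x":0.001,"y":0,"z":0,"turn":0},{"x":0,"y":0,"z":0,"turn":0}]'
python3 - <<'E'
from h import *;from rig import telemetry
tool(telemetry.read_state(),np.load("j.npy"))
E
python3 -m crank '[{"x":0.002,"y":0,"z":0,"turn":0},{"x":0.001,"y":0,"z":0,"turn":0},{"x":0,"y":0,"z":0,"turn":0}]'
python3 - <<'E'
from h import *;from rig import telemetry,eyes;import cv2
tool(telemetry.read_state(),np.load("j.npy"))
b=eyes.capture("wrist")["img"][:,:,::-1]
cv2.imwrite("pics/a3.png",b)
E
```

```text
time_s: 4.55
tool_pos: [0.4803, 0.0685, 0.0224]
tcp_rot: [0.996, -0.085, -0.002, 0.0]
force: [-5.8, 2.1, 1.9]
opening: -0.002
t 4.55 tcp in jig mm [-80.6 -20.4  22.4] yaw rel deg 0.06 F jig [-6.1  1.1  1.9] M [0.55 1.28 0.  ]
time_s: 4.8
tool_pos: [0.4804, 0.0685, 0.022]
tcp_rot: [0.996, -0.084, -0.004, 0.001]
force: [-12.8, 5.1, 6.1]
opening: 0.0
t 4.8 tcp in jig mm [-80.5 -20.4  22. ] yaw rel deg 0.12 F jig [-13.5   2.8   6.1] M [0.95 2.72 0.03]
```

View pics/a3.png

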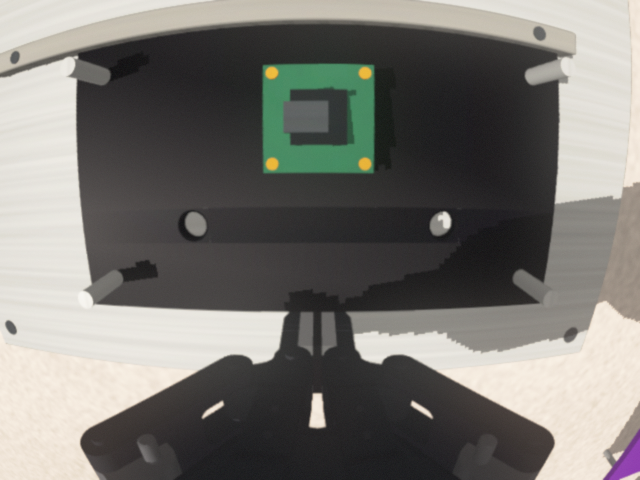

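```bash
python3 -m crank '[{"x":-0.004,"y":0,"z":0,"turn":0},{"x":-0.02,"y":0,"z":0,"turn":0},{"x":0,"y":0.01,"z":-0.035,"turn":0},{"x":0,"y":0.03,"z":-0.025,"turn":0},{"x":0,"y":0.035,"z":0,"turn":0},{"x":0.015,"y":0.035,"z":0,"turn":0},{"x":0.03,"y":0.02,"z":0,"turn":0},{"x":0.035,"y":0,"z":0,"turn":0},{"x":0,"y":0,"z":0,"turn":0},{"x":0,"y":0,"z":0,"turn":0}]'
python3 - <<'E'
from h import *;from rig import telemetry,eyes;import cv2
tool(telemetry.read_state(),np.load("j.npy"))
E
```

```text
time_s: 5.68
tool_pos: [0.5206, -0.071, 0.0833]
tcp_rot: [0.996, -0.086, 0.001, -0.0]
force: [-0.8, -0.5, 0.5]
opening: 0.001
t 5.68 tcp in jig mm [ -17.1 -151.    83.3] yaw rel deg -0.11 F jig [-0.7 -0.7  0.5] M [-0.01  0.07 -0.05]
```

```bash
python3 -m crank '[{"x":0.002,"y":0,"z":0.03,"turn":0},{"x":0,"y":0,"z":0.02,"turn":0},{"x":0,"y":0,"z":0.01,"turn":0},{"x":0,"y":0,"z":0,"turn":0},{"x":0,"y":0,"z":0,"turn":0}]'
python3 - <<'E'
from h import *;from rig import telemetry,eyes;import cv2
tool(telemetry.read_state(),np.load("j.npy"))
b=eyes.capture("wrist")["img"][:,:,::-1];cv2.imwrite("pics/a4.png",b)
E
```

```text
time_s: 6.1
tool_pos: [0.5198, -0.0699, 0.0229]
tcp_rot: [0.996, -0.085, -0.0, -0.0]
force: [-0.1, 0.6, 0.4]
opening: 0.0
t 6.1 tcp in jig mm [ -18.2 -150.1   22.9] yaw rel deg 0.06 F jig [-0.2  0.5  0.4] M [-0.02  0.05 -0.02]
```

View pics/a4.png

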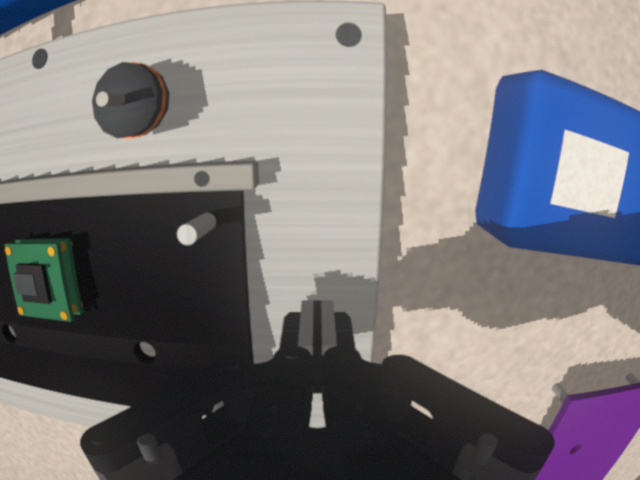

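The tips at (300,330) stand in the gap to the right of the plate edge (column 250), clear of the pack. Now I'll push left along the fence.

```bash
python3 -m crank '[{"x":0,"y":-0.004,"z":0,"turn":0},{"x":0,"y":-0.004,"z":0,"turn":0},{"x":0,"y":-0.004,"z":0,"turn":0},{"x":0,"y":-0.003,"z":0,"turn":0},{"x":0,"y":-0.003,"z":0,"turn":0},{"x":0,"y":-0.002,"z":0,"turn":0},{"x":0,"y":-0.002,"z":0,"turn":0},{"x":0,"y":0,"z":0,"turn":0}]'
python3 - <<'E'
from h import *;from rig import telemetry
tool(telemetry.read_state(),np.load("j.npy"))
E
python3 -m crank '[{"x":0,"y":-0.003,"z":0,"turn":0},{"x":0,"y":-0.003,"z":0,"turn":0},{"x":0,"y":-0.002,"z":0,"turn":0},{"x":0,"y":0,"z":0,"turn":0}]'
python3 - <<'E'
from h import *;from rig import telemetry,eyes;import cv2
tool(telemetry.read_state(),np.load("j.npy"))
b=eyes.capture("wrist")["img"][:,:,::-1];cv2.imwrite("pics/a5.png",b)
E
```

```text
time_s: 6.82
tool_pos: [0.524, -0.0488, 0.0229]
tcp_rot: [0.996, -0.085, -0.0, 0.0]
force: [-0.3, -1.5, 1.3]
opening: 0.002
t 6.82 tcp in jig mm [ -17.5 -128.6   22.9] yaw rel deg 0.0 F jig [-0.1 -1.5  1.3] M [-0.31  0.06 -0.01]
time_s: 7.15
tool_pos: [0.5256, -0.0403, 0.023]
tcp_rot: [0.996, -0.085, 0.0, -0.0]
force: [-0.1, -1.3, 1.1]
opening: -0.003
t 7.15 tcp in jig mm [ -17.5 -119.9   23. ] yaw rel deg 0.04 F jig [ 0.1 -1.3  1.1] M [-0.28  0.08  0.03]
```

View pics/a5.png

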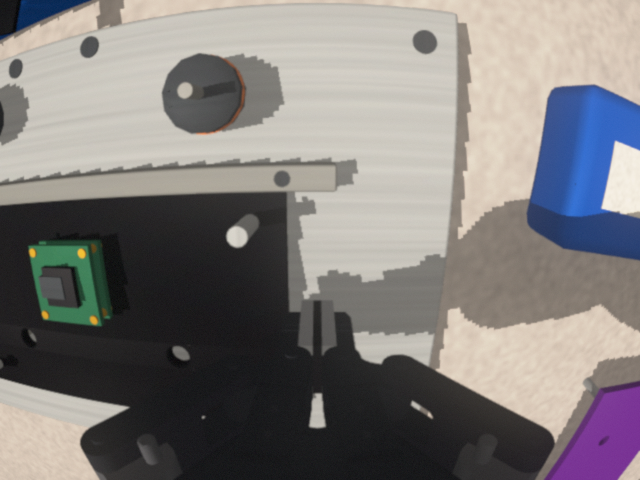

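```bash
cat >> h.py <<'E'
def wray(c,uv,z):  # fisheye pixel -> world pt on plane z
    d=np.array([(uv[0]-c["cx"])/c["fx"],(uv[1]-c["cy"])/c["fy"]]);r=np.hypot(*d)
    v=np.array([*(np.sin(r)*d/r),np.cos(r)]);V=np.asarray(c["view"]);o=-V[:3,:3].T@V[:3,3];v=V[:3,:3].T@v
    return o+v*(z-o[2])/v[2]
E
python3 - <<'E'
from h import *;from rig import eyes
j=np.load("j.npy");c=eyes.capture("wrist")
for n,uv,z in[("plate far right top",(287,194),.026),("fence end near top",(335,190),.032),("jig corner far right",(457,14),.02),("hole R",(178,353),.033),("hole L",(28,336),.033)]:
    print(n,(unj(j,wray(c,uv,z))*1e3).round(1))
E
```

```text
plate far right top [  38.3 -109.    26. ]
fence end near top [  41.  -127.1   32. ]
jig corner far right [ 114.  -176.9   20. ]
hole R [-32.6 -56.6  33. ]
hole L [-33.7  39.7  33. ]
```

```bash
python3 -m crank '[{"x":0,"y":-0.003,"z":0,"turn":0},{"x":0,"y":-0.003,"z":0,"turn":0},{"x":0,"y":-0.002,"z":0,"turn":0},{"x":0,"y":-0.002,"z":0,"turn":0},{"x":0,"y":0,"z":0,"turn":0}]'
python3 - <<'E'
from h import *;from rig import telemetry,eyes;import cv2
tool(telemetry.read_state(),np.load("j.npy"))
b=eyes.capture("wrist")["img"][:,:,::-1];cv2.imwrite("pics/a6.png",b)
E
```

```text
time_s: 7.67
tool_pos: [0.5272, -0.0297, 0.0229]
tcp_rot: [0.996, -0.085, 0.0, -0.001]
force: [0.8, 0.4, 0.5]
opening: -0.001
t 7.67 tcp in jig mm [ -17.6 -109.2   22.9] yaw rel deg 0.08 F jig [0.7 0.6 0.5] M [-0.    0.01  0.05]
```

View pics/a6.png

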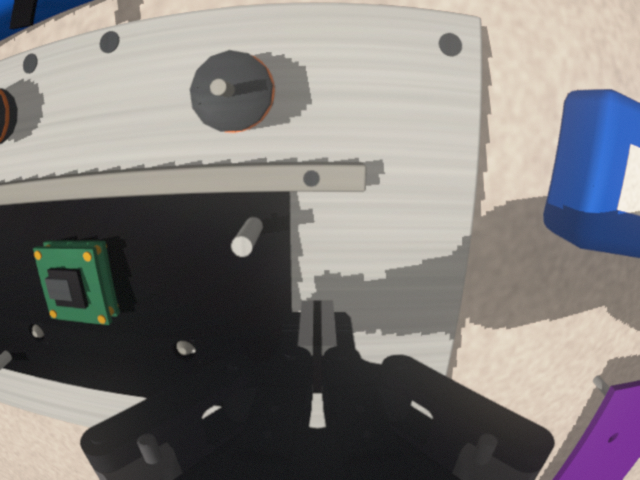

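Contact force has gone to zero and the pins now show in both holes at (37,331) and (184,348), so the plate may have dropped. I'll retreat and check from above.

```bash
python3 -m crank '[{"x":0,"y":0.01,"z":0,"turn":0},{"x":0,"y":0.015,"z":0,"turn":0},{"x":0,"y":0,"z":-0.035,"turn":0},{"x":-0.02,"y":0,"z":-0.035,"turn":0},{"x":-0.035,"y":-0.015,"z":0,"turn":0},{"x":-0.025,"y":-0.035,"z":0,"turn":0},{"x":-0.02,"y":-0.035,"z":0,"turn":0},{"x":0,"y":-0.035,"z":0,"turn":0},{"x":0,"y":-0.015,"z":0,"turn":0},{"x":0,"y":0,"z":0,"turn":0}]'
python3 -m crank '[{"x":0,"y":0,"z":0,"turn":0},{"x":0,"y":0,"z":0,"turn":0}]'
python3 - <<'E'
from h import *;from rig import telemetry,eyes;import cv2
tool(telemetry.read_state(),np.load("j.npy"))
b=eyes.capture("wrist")["img"][:,:,::-1];cv2.imwrite("pics/a7.png",b)
E
```

```text
time_s: 8.55
tool_pos: [0.4485, 0.097, 0.0935]
tcp_rot: [0.997, -0.083, 0.001, -0.001]
force: [-0.4, 1.1, 0.9]
opening: -0.0
time_s: 8.72
tool_pos: [0.4476, 0.0915, 0.0927]
tcp_rot: [0.996, -0.086, -0.0, 0.001]
force: [0.2, -0.0, -0.1]
opening: -0.003
t 8.72 tcp in jig mm [-116.8   -3.3   92.7] yaw rel deg -0.08 F jig [ 0.2  0.  -0.1] M [-0.06  0.01  0.01]
```

View pics/a7.png

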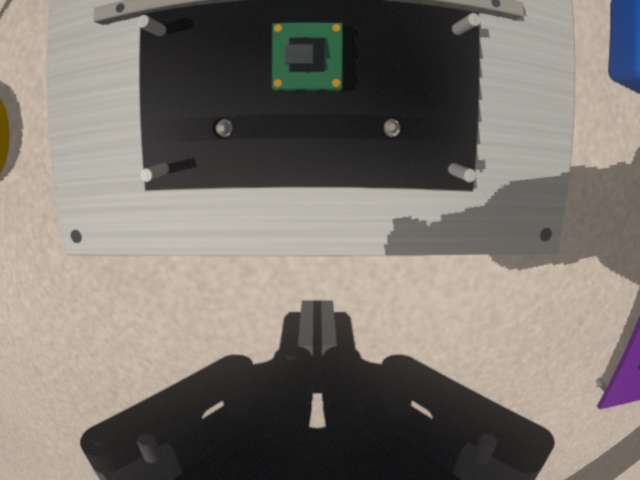

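Both pins look centred in the holes at (223,128) and (392,128), and I see no shadow gap under the near edge. I'll check this by numbers and from the top view once the arm is clear.

```bash
python3 -m crank '[{"x":-0.02,"y":0.03,"z":-0.02,"turn":0},{"x":0,"y":0.038,"z":-0.01,"turn":0},{"x":0,"y":0.038,"z":-0.01,"turn":0},{"x":0,"y":0.038,"z":-0.01,"turn":0},{"x":0,"y":0.038,"z":0,"turn":0},{"x":0,"y":0.038,"z":0,"turn":0},{"x":0,"y":0.038,"z":0,"turn":0},{"x":0,"y":0.038,"z":0,"turn":0},{"x":0,"y":0,"z":0,"turn":0},{"x":0,"y":0,"z":0,"turn":0}]' >/dev/null
python3 - <<'E'
from h import *;from rig import eyes;import cv2
i=eyes.capture("top")["img"][145:280,185:370,::-1]
i=cv2.convertScaleAbs(cv2.resize(i,None,fx=3,fy=3,interpolation=cv2.INTER_CUBIC),alpha=1.5,beta=15)
s=eyes.capture("scene")["img"][225:360,235:450,::-1];s=cv2.convertScaleAbs(cv2.resize(s,(555,int(135*555/215)),interpolation=cv2.INTER_CUBIC)[:195],alpha=1.5)
s=eyes.capture("scene")["img"][228:308,280:400,::-1];s=cv2.resize(s,(240,405)[:1]+(160,),interpolation=cv2.INTER_CUBIC)
pad=np.zeros((405,240,3),np.uint8);pad[:160]=s
cv2.imwrite("pics/a8.png",np.hstack([i,pad]))
E
```

```text
(no output)
```

View pics/a8.png

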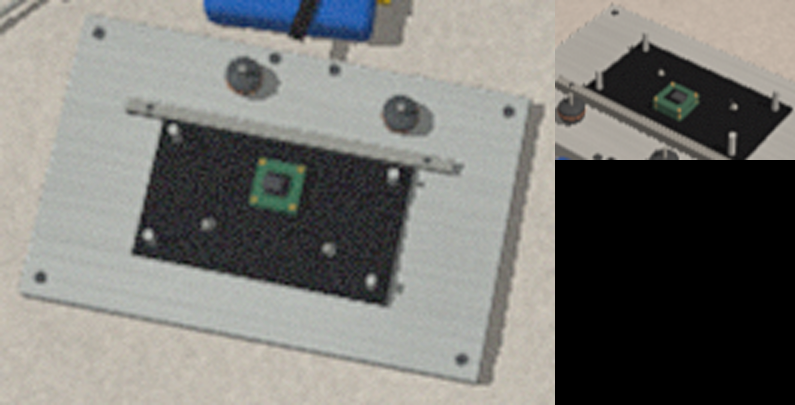

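```bash
python3 - <<'E'
from h import *;from rig import eyes,telemetry
j=np.load("j.npy");c=eyes.capture("top")
uv=(np.array([[162,120],[414,165],[388,304],[133,253],[208,224],[329,249]])+.5)/3-.5+[185,145]
for t in(0,.1):
    p,e=fitplate(c,j,uv,t);print(t,p[:2]*1e3,np.degrees(p[2]),abs(e).mean().round(2))
c=eyes.capture("wrist");tool(telemetry.read_state(),j)
E
```

```text
0 [-14.24439632   1.02213854] 0.3205153681721358 0.29
0.1 [-16.24546486   0.34084966] 0.4496316350122032 0.45
t 9.85 tcp in jig mm [-136.9 -296.6  142.8] yaw rel deg 0.12 F jig [-0.5  1.  -0.3] M [ 0.01  0.02 -0.  ]
```

```bash
python3 - <<'E'
from h import *;from rig import eyes,telemetry;import cv2
i=cv2.imread("pics/a7.png")
i=cv2.convertScaleAbs(i,alpha=1.8,beta=30)
r=lambda a:cv2.resize(a,None,fx=5,fy=5,interpolation=cv2.INTER_CUBIC)
top=np.hstack([r(i[100:155,185:265]),r(i[100:155,352:432])])
bot=np.hstack([r(i[150:210,120:200]),r(i[150:210,435:515])])
cv2.imwrite("pics/a9.png",np.vstack([top,bot]))
# reconstruct a7 camera
j=np.load("j.npy");c=eyes.capture("wrist");s=telemetry.read_state()
def T(p,q): M=np.eye(4);M[:3,:3]=R.from_quat(q).as_matrix();M[:3,3]=p;return M
X=np.asarray(c["view"])@T(s["tool_pos"],s["tcp_rot"])
c["view"]=X@np.linalg.inv(T([.4476,.0915,.0927],[.9963,-.0858,0,.0]))
for z in(.026,.028,.036):
    P=[unj(j,wray(c,u,z))*1e3 for u in((144,190),(475,190),(223,128),(392,128))]
    print(z,np.array(P)[:,:2].round(1).tolist(),np.linalg.norm(P[0]-P[1]).round(1),np.linalg.norm(P[2]-P[3]).round(1))
P=[unj(j,wray(c,u,.02))*1e3 for u in((68,254),(565,255))];print("jig near corners",P)
E
```

```text
0.026 [[-69.9, 102.6], [-70.6, -100.0], [-35.6, 49.4], [-36.2, -46.1]] 202.6 95.5
0.028 [[-69.6, 101.6], [-70.2, -99.1], [-35.6, 48.9], [-36.2, -45.7]] 200.7 94.6
0.036 [[-68.2, 97.6], [-68.8, -95.4], [-35.5, 46.9], [-36.1, -44.1]] 193.0 91.0
jig near corners [array([-114.82890463,  178.90650313,   20.        ]), array([-115.9455034 , -185.88488685,   20.        ])]
```

View pics/a9.png

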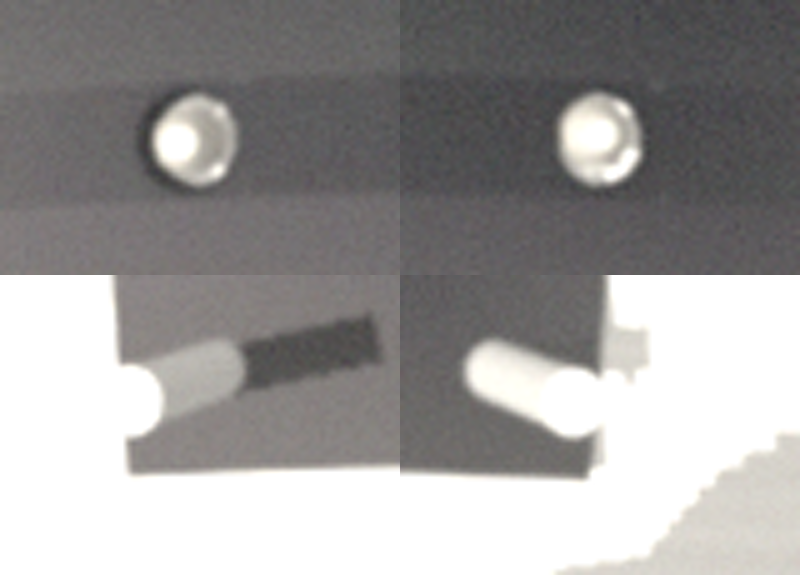

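```bash
python3 -c "
from rig import workorder;print(workorder.job_done())"
```

```text
the job is handed in; nothing more can be done
None
```

The plate is seated: both holes are over the pins and it lies flat on the jig. I handed the job in at about 10 s of robot time. With the shut fingertips I pushed the plate's near edge to the fence (about 14 N at contact). Then I pushed its right edge about 22 mm left along the fence (about 1.5 N) until the force fell to zero and the plate dropped.

**Position:** a fit to the top camera puts the plate at jig x -14, y +1 mm, turned 0.3°. Home is x -15, y 0. The fit is good to about 2 mm.

**Flatness:** the flat model fitted better than the tilted one (0.29 against 0.45 px mean error). The near edge measured 202.6 mm at the flat height. The same picture read the 360 mm jig edge as 364.8 mm, so corrected for that it is 200 mm, as it should be. The hole spacing came out at about 94 mm instead of 96, which I put down to reading error of a pixel or so.

**Disagreements:** the wrist camera and my jig fit differed by 1 to 6 mm at the jig edges. I relied on positions relative to the fence and the holes, plus the force drop.

**Other objects:** I touched nothing else, and the motors and the nearby pack looked unmoved in the last top view. The arm was parked clear of the plate.

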